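Shut and lock the service cover of an eye-test instrument base

TASK

Swing the open service cover of the white instrument base fully shut, then push its sprung wing stud in through the slot below and turn it clockwise until it locks, so that it stays in when you let go. The slot's direction has to be felt for. Leave the other things on the bench where they are.

Things in the scene. Friction and masses are not known exactly. Their poses are not given: they have to be found in the camera images.
- unit: White instrument base, 280 mm (x) by 240 mm (y) by 70 mm high, fixed to the bench; origin on the bench right under the stud axis (cover shut); it reaches x -130 to +150 mm, y -120 to +120 mm in its frame, z up. Its top has an open well, x -65 to +115 mm, y -75 to +75 mm, which the cover closes.
- slot_mouth (a point): Centre of the top face (53 mm above the bench) of the fixed steel receiver plate in the well, on the stud axis. Axes as the unit, NOT as the slot: the plate's slot, 13 mm wide, runs along the unit's x axis turned by an unknown angle of up to 0.45 rad either way, to be felt for.
- cover (a joint): Angle of the grey cover, a flat panel 190 x 170 x 6 mm hinged along the unit's y axis at unit x = +120 mm (away from the robot), height 70 mm. 0 = shut, level, top face 76 mm above the bench; grows as it opens upward (0.5 to 1.0 at the start, at most 1.2). Stiff hinge: it stays where left; about 1 to 4 N down at its free edge swings it shut.
- cover_hinge (a point): Point on the cover's hinge axis, middle of its width, 70 mm above the bench, level with the cover's underside. x runs along the cover away from its free edge, y along the hinge, z out of the cover's top face.
- cover_edge (a point): Point on the cover's top face, middle of its width, 178 mm from the hinge, 12 mm inside the free edge: a good place to push it shut. Axes as cover_hinge.
- stud_grip (a point): Middle of the stud's wing. Black stud on the cover, 120 mm from the hinge: round flange 68 mm across, 6 mm thick, with an upright wing 60 mm long, 14 thick, 30 high. The point is 15 mm above the flange's top; x along the wing, z out of the cover. Cover shut and stud out: flange top 105 mm, wing top 135 mm above the bench. Fingers can pinch the wing with tips pressing the flange.
- stud_push (a joint): How far the stud is pushed in, m: 0 out, 0.020 bottomed. Springs out: 4 N at 0 rising to 11 N at 0.020. Cover shut: a cross bar below (36 x 8 x 6 mm, parallel to the wing) stands on the receiver plate at 0.004 unless within 0.14 rad of the slot; then it goes through. Turned while deeper than 0.017 and let go part-way, it hangs unlocked at 0.017 (regrasp is possible); in the locking notch it rests at 0.014.
- stud_turn (a joint): Angle of the stud in the cover, rad, grows clockwise seen from above; 0 = wing along the unit's x axis. Starts within 0.5 either way. Turns easily (0.03 N m) while out or past 0.017. Below the plate it turns clockwise (the other way it stops after 0.4 rad): the locking notch is 1.57 rad from the slot's direction, a hard stop about 0.1 rad past it; let go there, it springs in.
- spray_bottle: Brown spray bottle, 68 mm diameter, 177 mm high, standing beside the base; a bystander. Origin under its centre.
- lens_stand: Black and steel lens stand, 70 x 50 x 91 mm, standing beside the base; a bystander. Origin under its centre.
- screwdriver: Screwdriver, 170 mm long, lying beside the base; a bystander. Origin under its middle.

How it is judged:
By the outcome, as a careful person would: the job done as asked, in the order asked, and still so for the second after the job is handed in, with the robot touching nothing.
It also fails if it takes over 61 s, if anything falls off the work surface, if the arm or the gripper's body presses on something with over 40 N, if the wrist force passes 120 N, or if a joint passes its speed limit or range.

ROBOT

A 6-joint arm with a two-finger parallel gripper is mounted at the origin on the work surface. World frame = base frame: x ahead of the robot, y to its left, z up, the work surface at z = 0. Lengths are in m, angles in rad, forces in N, time in s.
With the tool pointing down it reaches from about 0.275 to 0.85 m from the base axis. Payload 19 kg.
Tool frame: the origin (TCP) lies at the very end of the fingers, on their centre line; the grasp point (between the pads) lies 19 mm behind it; z points along the fingers, y is the line along which they close (so a half turn about z gives the same grasp; the last joint's range is limited). The gripper opens to 85 mm and grips with 20 to 120 N. Pads are 22 mm wide; open, the fingers measure 114 mm over their backs; the gripper's body (76 mm by 85 mm) begins 54 mm behind the grasp point. The pads swing forward as they close: fully open they stand 13 mm farther back than shut.
Start: joints at [1.133, 0.15, 1.437, -0, 1.554, -0.134], TCP at [0.172, 0.549, 0.231] pointing down, gripper open.
Joint ranges: [-2.8, 2.8], [-0.68, 2.1], [0.12, 2.68], [-1.39, 4.53], [0.16, 2.79], [-2.81, 2.81]. Speed limits (rad/s): [1.89, 1.89, 2.22, 3.01, 3.01, 3.01].

INTERFACE

Orientations are given as a unit quaternion [w, x, y, z].
In Python, from bench import env, vision gives the robot as it stands. The module is installed in compiled form; this text tells all that it offers.
- The arm moves only by the shell command python3 -m inch 'ROWS' [FORCE]. ROWS is JSON, a list of rows, each an object of numbers: "dx", "dy", "dz": the shift along the tool's x, y, z in cm; "ax", "ay", "az": the turn, a rotation vector about the tool's x, y, z in rad; "jaw": the opening, from -1 (shut) to 1 (fully open), so that 0 is half open. In form: [{"dx": .., "dy": .., "dz": .., "ax": .., "ay": .., "az": .., "jaw": ..}, ...]. A call has 1 to 20 rows; each row is the pose to reach, as a shift and turn from the pose commanded when the call began, along the tool's axes at that moment; what a row does not reach only later rows make up. A row lasts 1/10 s, in which the tool goes at most 50 mm and 8.59 degrees, less where a joint would pass 70% of its speed; a pose out of reach is approached as far as the arm can. A call with a gripper value outside its range is refused whole. The fingers move at their own pace and stop on an object; FORCE is the grip in N (left out, the last holds). Time passes only in rows, so rows that repeat a pose let the fingers close. It gives the time, the measured TCP pose, the force, the opening and the grip force at its end, in the units of the state.
- env.state(): the state, without advancing time (a new reading comes with each control period).
- vision.get_image(name): name is "scene" or "side" or "wrist"; returns (picture, depth): 384x512x3 uint8, blue, green, red; 384x512 float32, m along the optical axis (not along the pixel's ray), 0 where there is no reading.
- vision.camera_params(name): a dict with "fov_y" (degrees; the focal length in pixels is half the picture's height over the tangent of half this angle, whatever the lens; pixels are square), "cx", "cy" (the principal point, pixels), "rvec" (rotation vector, rad) and "tvec" (3), from world to camera coordinates, as OpenCV has them. Camera axes: x right, y down, z forward; pixel columns grow to the right and rows downward; lengths in m; the calibration is good to about 2 mm. A picture is of the moment at which its call begins: read the wrist's pose just before it. camera_params takes no time and is no camera call; for the wrist camera it gives the pose at the moment of the call.
- env.hand_in(): hands the job in; it is judged then, once.
Trained networks look in the newest picture that a camera, given by its name, has taken for a name from the list of things; names that differ only in an ending like _2 or _b are one class to them, and where a whole thing is asked for, a point or a joint stands for the part that bears it (a point fixed in the world has none). Each returns a list of dicts, best first, with "score" (0 to 1); they miss things now and then, are a little off and sometimes report something else, mostly with a low value. They report only what shows in the picture. A call takes as long as a camera call.
- vision.boxes_of(camera, target): "centre" ([x, y, z] in m, in world coordinates, good to about 4 mm: the middle of the surface that is visible of it).
- vision.regions_of(camera, target): "mask" (384x512 bool, what is visible of it).
- vision.pinpoint(camera, target): "centre" ([x, y, z] in m, in world coordinates, good to about 4 mm: a listed point, or the origin of a listed thing).
The state is a dict: "clock": time; "qpos": joint angles; "qvel": joint speeds; "joint_torque": joint torques, N m; "tcp_pos": TCP position; "eef_rot": TCP orientation; "wrist_force": force on the tool from outside, world axes, zero at the start; "wrist_torque": the same for the moment, N m; "opening": finger opening in m; "gripper_force": force on a finger pad.
Only numpy, scipy, OpenCV 4.12 (cv2) and the standard library are available. Lean on these libraries where they do the work, as an engineer would, in place of code of your own. Each camera call takes 0.05 s, during which the arm holds its last target. There are 200 camera calls.

## Working session

There is one attempt and no reset: what is moved stays moved. The work goes in short steps, Python scripts to look and compute and a shell command to move; the robot and the scene stay as the last step left them, time stands still between calls to the robot, and variables do not carry over. Pictures are saved under pics/ and viewed, at most 10 in all, crops included, and the job is handed in when it is done.

```bash
mkdir -p pics; cat > h.py <<'E'
import numpy as np, cv2
from scipy.spatial.transform import Rotation as R
from bench import env, vision
np.set_printoptions(precision=4, suppress=True)
def pts(name, d):
    p=vision.camera_params(name); f=d.shape[0]/2/np.tan(np.radians(p['fov_y'])/2)
    v,u=np.indices(d.shape)
    c=np.stack([(u-p['cx'])/f*d,(v-p['cy'])/f*d,d],-1)
    Rm=cv2.Rodrigues(np.array(p['rvec'],float))[0]
    return (c-np.array(p['tvec']).ravel())@Rm
def tool(s=None):
    s=s or env.state(); q=s['eef_rot']; return np.array(s['tcp_pos']),R.from_quat([q[1],q[2],q[3],q[0]])
E
python3 - <<'E'
from h import *
s=env.state(); p,r=tool(s); print(s['clock'],p,r.as_matrix(),s['wrist_force'],s['opening'])
ims=[]
for c in ['scene','side']:
    im,d=vision.get_image(c); ims.append(im)
    for t in ['unit','slot_mouth','cover_hinge','cover_edge','stud_grip','spray_bottle','lens_stand','screwdriver']:
        o=vision.pinpoint(c,t); print(c,t,[(np.array(x['centre']),round(x['score'],2)) for x in o[:2]])
cv2.imwrite('pics/a.png',cv2.resize(np.vstack(ims),(400*1,600)))
cv2.imwrite('pics/a1.png',ims[0]);cv2.imwrite('pics/a2.png',ims[1])
E
```

```text
0.0 [0.1719 0.5484 0.2307] [[-0.9542  0.2992 -0.0005]
 [ 0.2992  0.9542 -0.0011]
 [ 0.0002 -0.0012 -1.    ]] [0.2252 0.5228 0.2895] 0.0851359908179271
scene unit [(array([ 0.5553,  0.0382, -0.0004]), 0.71)]
scene slot_mouth [(array([0.5569, 0.0379, 0.057 ]), 0.93)]
scene cover_hinge [(array([0.6762, 0.0136, 0.0675]), 0.9)]
scene cover_edge [(array([0.5252, 0.0417, 0.16  ]), 0.87)]
scene stud_grip [(array([0.5961, 0.0313, 0.1726]), 0.56)]
scene spray_bottle [(array([ 0.6408,  0.2859, -0.0006]), 0.65)]
scene lens_stand [(array([ 0.5336, -0.2287,  0.0011]), 0.89)]
scene screwdriver [(array([ 0.478 , -0.121 ,  0.0012]), 0.83)]
side unit [(array([ 0.5559,  0.0355, -0.0008]), 0.6), (array([0.6761, 0.0125, 0.0715]), 0.39)]
side slot_mouth [(array([0.5583, 0.0347, 0.0554]), 0.95)]
side cover_hinge [(array([0.6762, 0.0133, 0.0758]), 0.61), (array([0.5538, 0.0391, 0.0011]), 0.45)]
side cover_edge [(array([0.5264, 0.0421, 0.159 ]), 0.85)]
side stud_grip [(array([0.6008, 0.0275, 0.1692]), 0.9)]
side spray_bottle []
side lens_stand [(array([ 0.525 , -0.2296, -0.0001]), 0.83)]
side screwdriver [(array([0.6747, 0.0125, 0.0701]), 0.69), (array([ 0.4774, -0.1294, -0.0013]), 0.5)]
```

View pics/a1.png

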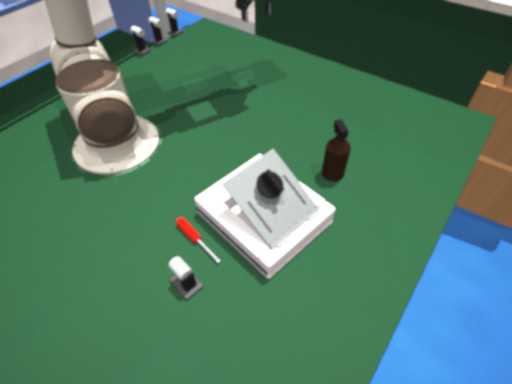

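View pics/a2.png

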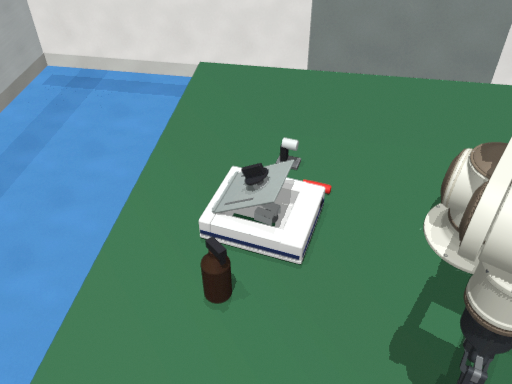

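The scene view shows the white base at about (265,210), with its grey cover open about 0.5 rad and the black stud at (270,185). The bottle is at (337,155), the screwdriver at (197,240) and the lens stand at (185,280). The side view agrees. Both networks' points fit the given heights. Next I work out the approach.

```bash
cat >> h.py <<'E'
O=np.array([0.5570,0.0368]); YAW=-0.193
def to(x,y,z,wing=0.0):
    """row (cm/rad) to unit point x,y,z; tool x = -unit x turned clockwise (from above) by wing"""
    p,r=tool(); c,s=np.cos(YAW),np.sin(YAW)
    t=np.array([O[0]+c*x-s*y,O[1]+s*x+c*y,z])
    a=YAW-wing
    X=np.array([-np.cos(a),-np.sin(a),0]);Z=np.array([0,0,-1.]);Y=np.cross(Z,X)
    rv=(r.inv()*R.from_matrix(np.stack([X,Y,Z],1))).as_rotvec()
    print('d cm',r.inv().apply(t-p)*100,'a',rv)
def unit(p):
    c,s=np.cos(YAW),np.sin(YAW); d=np.array(p[:2])-O
    return np.array([c*d[0]+s*d[1],-s*d[0]+c*d[1],p[2]])
E
python3 - <<'E'
from h import *
to(-0.06,0,0.30)
E
```

```text
d cm [-46.0839 -37.9885  -6.8708] a [-0.0001 -0.0001 -0.1108]
```

```bash
python3 -m inch '[{"dx":-4,"dy":-3,"dz":-4,"az":-0.02,"jaw":-1},{"dx":-8,"dy":-6,"dz":-6.9,"az":-0.05,"jaw":-1},{"dx":-12,"dy":-9.5,"dz":-6.9,"az":-0.11,"jaw":-1},{"dx":-16,"dy":-13,"dz":-6.9,"az":-0.11,"jaw":-1},{"dx":-20,"dy":-16.5,"dz":-6.9,"az":-0.11,"jaw":-1},{"dx":-24,"dy":-20,"dz":-6.9,"az":-0.11,"jaw":-1},{"dx":-28,"dy":-23,"dz":-6.9,"az":-0.11,"jaw":-1},{"dx":-32,"dy":-26.5,"dz":-6.9,"az":-0.11,"jaw":-1},{"dx":-36,"dy":-30,"dz":-6.9,"az":-0.11,"jaw":-1},{"dx":-40,"dy":-33,"dz":-6.9,"az":-0.11,"jaw":-1},{"dx":-44,"dy":-36.5,"dz":-6.9,"az":-0.11,"jaw":-1},{"dx":-46.1,"dy":-38,"dz":-6.9,"az":-0.11,"jaw":-1},{"dx":-46.1,"dy":-38,"dz":-6.9,"az":-0.11,"jaw":-1},{"dx":-46.1,"dy":-38,"dz":-6.9,"az":-0.11,"jaw":-1},{"dx":-46.1,"dy":-38,"dz":-6.9,"az":-0.11,"jaw":-1},{"dx":-46.1,"dy":-38,"dz":-6.9,"az":-0.11,"jaw":-1}]' 30
python3 - <<'E'
from h import *
im,d=vision.get_image('wrist'); cv2.imwrite('pics/w1.png',im)
for t in ['unit','slot_mouth','cover_hinge','cover_edge','stud_grip']:
    o=vision.pinpoint('wrist',t); print(t,[(np.array(x['centre']),unit(x['centre']),round(x['score'],2)) for x in o[:2]])
print(env.state()['wrist_force'])
to(-0.052,0,0.19); to(-0.060,0,0.076)
E
```

```text
unit []
slot_mouth []
cover_hinge []
cover_edge []
stud_grip []
[-0.3189  0.6471 -0.3405]
d cm [-46.8813 -37.8969   4.128 ] a [-0.0002 -0.     -0.1108]
d cm [-46.0867 -37.9835  15.5281] a [-0.0002 -0.     -0.1108]schema error: expected keys dx, dy, dz, ax, ay, az, jaw
```

View pics/w1.png

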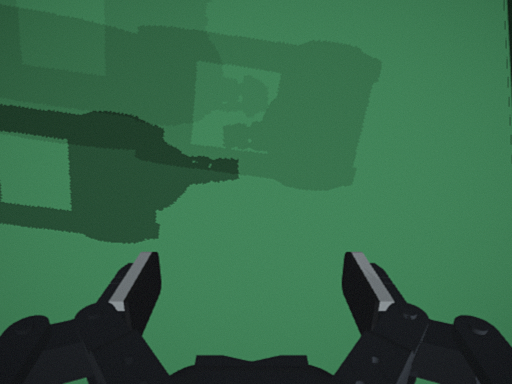

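The move was refused because every row needs all seven keys, so the wrist view shows only bare bench between the open fingers. I'll resend it with full rows.

```bash
python3 -m inch '[{"dx":-2,"dy":-2,"dz":-5,"ax":0,"ay":0,"az":-0.11,"jaw":-1},{"dx":-46,"dy":-38,"dz":-7,"ax":0,"ay":0,"az":-0.11,"jaw":-1},{"dx":-46,"dy":-38,"dz":-7,"ax":0,"ay":0,"az":-0.11,"jaw":-1},{"dx":-46,"dy":-38,"dz":-7,"ax":0,"ay":0,"az":-0.11,"jaw":-1},{"dx":-46,"dy":-38,"dz":-7,"ax":0,"ay":0,"az":-0.11,"jaw":-1},{"dx":-46,"dy":-38,"dz":-7,"ax":0,"ay":0,"az":-0.11,"jaw":-1},{"dx":-46,"dy":-38,"dz":-7,"ax":0,"ay":0,"az":-0.11,"jaw":-1},{"dx":-46,"dy":-38,"dz":-7,"ax":0,"ay":0,"az":-0.11,"jaw":-1},{"dx":-46,"dy":-38,"dz":-7,"ax":0,"ay":0,"az":-0.11,"jaw":-1},{"dx":-46,"dy":-38,"dz":-7,"ax":0,"ay":0,"az":-0.11,"jaw":-1},{"dx":-46,"dy":-38,"dz":-7,"ax":0,"ay":0,"az":-0.11,"jaw":-1},{"dx":-46,"dy":-38,"dz":-7,"ax":0,"ay":0,"az":-0.11,"jaw":-1},{"dx":-46,"dy":-38,"dz":-7,"ax":0,"ay":0,"az":-0.11,"jaw":-1},{"dx":-46,"dy":-38,"dz":-7,"ax":0,"ay":0,"az":-0.11,"jaw":-1},{"dx":-46,"dy":-38,"dz":-7,"ax":0,"ay":0,"az":-0.11,"jaw":-1},{"dx":-46,"dy":-38,"dz":-7,"ax":0,"ay":0,"az":-0.11,"jaw":-1},{"dx":-46,"dy":-38,"dz":-7,"ax":0,"ay":0,"az":-0.11,"jaw":-1},{"dx":-46,"dy":-38,"dz":-7,"ax":0,"ay":0,"az":-0.11,"jaw":-1}]' 30
python3 - <<'E'
from h import *
im,d=vision.get_image('wrist'); cv2.imwrite('pics/w2.png',im)
for t in ['slot_mouth','cover_hinge','cover_edge','stud_grip']:
    o=vision.pinpoint('wrist',t); print(t,[(np.array(x['centre']),unit(x['centre']),round(x['score'],2)) for x in o[:2]])
print(env.state()['wrist_force'])
to(-0.052,0,0.19); to(-0.060,0,0.076)
E
```

```text
clock: 3.0
tcp_pos: [0.497, 0.0492, 0.3015]
eef_rot: [0.0, 0.096, 0.995, -0.0]
wrist_force: [0.8, 1.5, 0.2]
opening: 0.0001
gripper_force: 0.0
slot_mouth []
cover_hinge []
cover_edge []
stud_grip []
[ 0.1328 -0.411  -0.3426]
d cm [-0.8936 -0.0142 11.1364] a [-0.0001  0.0001 -0.0005]
d cm [-0.0924 -0.014  22.5363] a [-0.0001  0.0001 -0.0005]
```

View pics/w2.png

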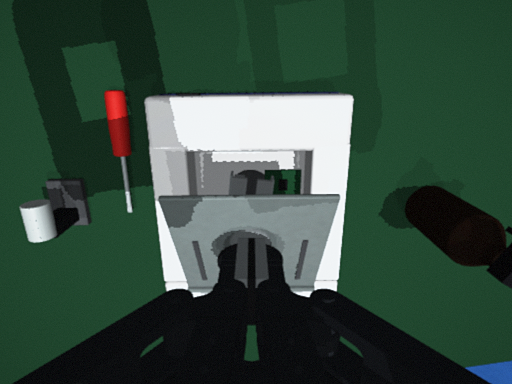

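The wrist picture is square to the base: cover edge along row 197, stud under the fingers at (250,260), base edges vertical at columns 147 and 352. The yaw is confirmed. Now I push the cover shut, following its arc.

```bash
python3 -m inch '[{"dx":-2.8,"dy":0,"dz":5,"ax":0,"ay":0,"az":0,"jaw":-1},{"dx":-2.8,"dy":0,"dz":9,"ax":0,"ay":0,"az":0,"jaw":-1},{"dx":-2.8,"dy":0,"dz":11.5,"ax":0,"ay":0,"az":0,"jaw":-1},{"dx":-2.8,"dy":0,"dz":13,"ax":0,"ay":0,"az":0,"jaw":-1},{"dx":-2.8,"dy":0,"dz":14,"ax":0,"ay":0,"az":0,"jaw":-1},{"dx":-2.4,"dy":0,"dz":14.8,"ax":0,"ay":0,"az":0,"jaw":-1},{"dx":-1.9,"dy":0,"dz":15.6,"ax":0,"ay":0,"az":0,"jaw":-1},{"dx":-1.6,"dy":0,"dz":16.5,"ax":0,"ay":0,"az":0,"jaw":-1},{"dx":-1.2,"dy":0,"dz":17.3,"ax":0,"ay":0,"az":0,"jaw":-1},{"dx":-1.0,"dy":0,"dz":18.2,"ax":0,"ay":0,"az":0,"jaw":-1},{"dx":-0.75,"dy":0,"dz":19,"ax":0,"ay":0,"az":0,"jaw":-1},{"dx":-0.6,"dy":0,"dz":19.9,"ax":0,"ay":0,"az":0,"jaw":-1},{"dx":-0.4,"dy":0,"dz":20.8,"ax":0,"ay":0,"az":0,"jaw":-1},{"dx":-0.3,"dy":0,"dz":21.5,"ax":0,"ay":0,"az":0,"jaw":-1},{"dx":-0.3,"dy":0,"dz":22.1,"ax":0,"ay":0,"az":0,"jaw":-1},{"dx":-0.3,"dy":0,"dz":22.4,"ax":0,"ay":0,"az":0,"jaw":-1},{"dx":-0.3,"dy":0,"dz":22.5,"ax":0,"ay":0,"az":0,"jaw":-1},{"dx":-0.3,"dy":0,"dz":22.5,"ax":0,"ay":0,"az":0,"jaw":-1}]'
```

```text
clock: 5.05
tcp_pos: [0.5002, 0.0478, 0.0763]
eef_rot: [-0.0, 0.097, 0.995, -0.0]
wrist_force: [0.1, 0.8, -0.5]
opening: 0.0001
gripper_force: 0.0
```

```bash
python3 -m inch '[{"dx":0,"dy":0,"dz":0.1,"ax":0,"ay":0,"az":0,"jaw":-1},{"dx":0,"dy":0,"dz":0.2,"ax":0,"ay":0,"az":0,"jaw":-1},{"dx":0,"dy":0,"dz":0.25,"ax":0,"ay":0,"az":0,"jaw":-1},{"dx":0,"dy":0,"dz":0.25,"ax":0,"ay":0,"az":0,"jaw":-1}]'
```

```text
clock: 5.45
tcp_pos: [0.5005, 0.0478, 0.0757]
eef_rot: [0.001, 0.097, 0.995, -0.0]
wrist_force: [-12.5, 0.0, 29.2]
opening: 0.0001
gripper_force: 14.7
```

```bash
python3 -m inch '[{"dx":0,"dy":0,"dz":-5,"ax":0,"ay":0,"az":0,"jaw":-1},{"dx":0,"dy":0,"dz":-10,"ax":0,"ay":0,"az":0,"jaw":-1},{"dx":-4,"dy":0,"dz":-14,"ax":0,"ay":0,"az":0,"jaw":1},{"dx":-8,"dy":0,"dz":-17,"ax":0,"ay":0,"az":0,"jaw":1},{"dx":-12,"dy":0,"dz":-20,"ax":0,"ay":0,"az":0,"jaw":1},{"dx":-12,"dy":0,"dz":-20,"ax":0,"ay":0,"az":0,"jaw":1},{"dx":-12,"dy":0,"dz":-20,"ax":0,"ay":0,"az":0,"jaw":1},{"dx":-12,"dy":0,"dz":-20,"ax":0,"ay":0,"az":0,"jaw":1},{"dx":-12,"dy":0,"dz":-20,"ax":0,"ay":0,"az":0,"jaw":1}]'
python3 - <<'E'
from h import *
im,d=vision.get_image('wrist'); P=pts('wrist',d); cv2.imwrite('pics/w3.png',im)
for t in ['cover_hinge','cover_edge','stud_grip']:
    o=vision.pinpoint('wrist',t); print(t,[(np.array(x['centre']),unit(x['centre']),round(x['score'],2)) for x in o[:2]])
U=np.stack([P[...,0]-O[0],P[...,1]-O[1]],-1); c,s=np.cos(YAW),np.sin(YAW)
ux=c*U[...,0]+s*U[...,1]; uy=-s*U[...,0]+c*U[...,1]; z=P[...,2]
near=(np.hypot(ux,uy)<.06)
for lo,hi in [(.07,.08),(.098,.112),(.125,.142)]:
    m=near&(z>lo)&(z<hi)
    if m.sum()<20: print(lo,m.sum()); continue
    (cx,cy),sz,_=cv2.minAreaRect(np.stack([ux[m],uy[m]],1).astype(np.float32)*1000)
    q=np.stack([ux[m],uy[m]],1); w,V=np.linalg.eigh(np.cov(q.T)); v=V[:,1]*np.sign(V[0,1])
    print(lo,m.sum(),np.median(z[m]),'mean',q.mean(0),'rect',cx,cy,sz,'stud_turn',-np.arctan2(v[1],v[0]))
print(tool()[0],env.state()['wrist_force'])
E
```

```text
clock: 6.35
tcp_pos: [0.6168, 0.0251, 0.273]
eef_rot: [-0.001, 0.097, 0.995, -0.0]
wrist_force: [0.9, 0.4, 0.9]
opening: 0.0858
gripper_force: 0.0
cover_hinge [(array([0.6772, 0.0143, 0.0701]), array([0.1223, 0.001 , 0.0701]), 0.59)]
cover_edge [(array([0.4972, 0.0474, 0.0715]), array([-0.0607, -0.0011,  0.0715]), 0.8)]
stud_grip [(array([0.5611, 0.0335, 0.1187]), array([ 0.0047, -0.0025,  0.1187]), 0.66)]
0.07 6981 0.07566907424023135 mean [-0.0059 -0.0002] rect 0.24003982543945312 -0.10263442993164062 (119.62631225585938, 119.29396057128906) stud_turn 1.5138970028597714
0.098 2951 0.10463213213664208 mean [0.0004 0.0005] rect 1.4544410705566406 0.5614204406738281 (67.64452362060547, 65.29767608642578) stud_turn 1.5607131816049187
0.125 1147 0.1343291362533797 mean [0.0003 0.0004] rect 1.8003082275390625 0.22061538696289062 (59.43064498901367, 13.728243827819824) stud_turn -0.01328880130633862
[0.6175 0.0249 0.2738] [ 0.8614 -0.1679  0.8011]
```

View pics/w3.png

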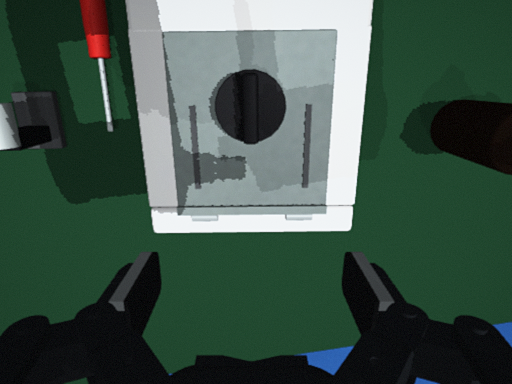

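The cover is shut: its top is level at 75.7 mm. The black stud sits at (250,106) with its wing along the unit's x axis, centred within about 2 mm. Next I check the last joint's range and compute the grasp.

```bash
python3 -c "
from h import *
print(env.state()['qpos']); to(0.001,0.0003,0.15); to(0.001,0.0003,0.106)"
```

```text
[-0.0842  0.2314  1.2571 -0.0001  1.6532 -1.4614]
d cm [ 6.0599  0.0355 12.3776] a [-0.0001 -0.0001 -0.0006]
d cm [ 6.0594  0.036  16.7776] a [-0.0001 -0.0001 -0.0006]
```

```bash
python3 -m inch '[{"dx":3,"dy":0,"dz":4,"ax":0,"ay":0,"az":0,"jaw":1},{"dx":6.1,"dy":0,"dz":8,"ax":0,"ay":0,"az":0,"jaw":1},{"dx":6.1,"dy":0,"dz":11,"ax":0,"ay":0,"az":0,"jaw":0},{"dx":6.1,"dy":0,"dz":13,"ax":0,"ay":0,"az":0,"jaw":0},{"dx":6.1,"dy":0,"dz":15,"ax":0,"ay":0,"az":0,"jaw":0},{"dx":6.1,"dy":0,"dz":16.2,"ax":0,"ay":0,"az":0,"jaw":0},{"dx":6.1,"dy":0,"dz":16.6,"ax":0,"ay":0,"az":0,"jaw":0},{"dx":6.1,"dy":0,"dz":16.6,"ax":0,"ay":0,"az":0,"jaw":-0.5},{"dx":6.1,"dy":0,"dz":16.6,"ax":0,"ay":0,"az":0,"jaw":-1},{"dx":6.1,"dy":0,"dz":16.6,"ax":0,"ay":0,"az":0,"jaw":-1},{"dx":6.1,"dy":0,"dz":16.6,"ax":0,"ay":0,"az":0,"jaw":-1},{"dx":6.1,"dy":0,"dz":16.6,"ax":0,"ay":0,"az":0,"jaw":-1},{"dx":6.1,"dy":0,"dz":16.6,"ax":0,"ay":0,"az":0,"jaw":-1}]' 40
```

```text
clock: 7.85
tcp_pos: [0.5584, 0.036, 0.1088]
eef_rot: [0.001, 0.097, 0.995, -0.0]
wrist_force: [-1.6, -5.3, 3.2]
opening: 0.013
gripper_force: 41.5
```

```bash
python3 -m inch '[{"dx":0,"dy":0,"dz":0.2,"ax":0,"ay":0,"az":0,"jaw":-1},{"dx":0,"dy":0,"dz":0.3,"ax":0,"ay":0,"az":0,"jaw":-1},{"dx":0,"dy":0,"dz":0.4,"ax":0,"ay":0,"az":0,"jaw":-1},{"dx":0,"dy":0,"dz":0.5,"ax":0,"ay":0,"az":0,"jaw":-1},{"dx":0,"dy":0,"dz":0.6,"ax":0,"ay":0,"az":0,"jaw":-1},{"dx":0,"dy":0,"dz":0.6,"ax":0,"ay":0,"az":0,"jaw":-1},{"dx":0,"dy":0,"dz":0.6,"ax":0,"ay":0,"az":0,"jaw":-1}]'
```

```text
clock: 8.55
tcp_pos: [0.5585, 0.036, 0.103]
eef_rot: [0.001, 0.097, 0.995, -0.0]
wrist_force: [-3.2, -5.0, 4.8]
opening: 0.0132
gripper_force: 41.7
```

```bash
python3 -m inch '[{"dx":0,"dy":0,"dz":0.1,"ax":0,"ay":0,"az":0,"jaw":-1},{"dx":0,"dy":0,"dz":0.2,"ax":0,"ay":0,"az":0,"jaw":-1},{"dx":0,"dy":0,"dz":0.2,"ax":0,"ay":0,"az":0,"jaw":-1},{"dx":0,"dy":0,"dz":0.2,"ax":0,"ay":0,"az":0,"jaw":-1}]'
```

```text
clock: 8.95
tcp_pos: [0.5584, 0.036, 0.101]
eef_rot: [0.001, 0.097, 0.995, -0.0]
wrist_force: [-2.9, -4.7, 6.0]
opening: 0.0134
gripper_force: 41.8
```

```bash
python3 -m inch '[{"dx":0,"dy":0,"dz":0.1,"ax":0,"ay":0,"az":0,"jaw":-1},{"dx":0,"dy":0,"dz":0.2,"ax":0,"ay":0,"az":0,"jaw":-1},{"dx":0,"dy":0,"dz":0.2,"ax":0,"ay":0,"az":0,"jaw":-1},{"dx":0,"dy":0,"dz":0.2,"ax":0,"ay":0,"az":0,"jaw":-1}]'
```

```text
clock: 9.35
tcp_pos: [0.5585, 0.036, 0.0991]
eef_rot: [0.001, 0.097, 0.995, -0.0]
wrist_force: [-4.0, -5.0, 5.6]
opening: 0.0134
gripper_force: 41.9
```

```bash
python3 -m inch '[{"dx":0,"dy":0,"dz":0.1,"ax":0,"ay":0,"az":0,"jaw":-1},{"dx":0,"dy":0,"dz":0.2,"ax":0,"ay":0,"az":0,"jaw":-1},{"dx":0,"dy":0,"dz":0.3,"ax":0,"ay":0,"az":0,"jaw":-1},{"dx":0,"dy":0,"dz":0.3,"ax":0,"ay":0,"az":0,"jaw":-1},{"dx":0,"dy":0,"dz":0.3,"ax":0,"ay":0,"az":0,"jaw":-1}]'
```

```text
clock: 9.85
tcp_pos: [0.5585, 0.036, 0.0961]
eef_rot: [0.001, 0.097, 0.995, -0.0]
wrist_force: [-3.6, -4.8, 7.4]
opening: 0.013
gripper_force: 42.0
```

It is already well past 4 mm with only spring force, so the bar is in the slot. Pushing on towards the bottom.

```bash
python3 -m inch '[{"dx":0,"dy":0,"dz":0.15,"ax":0,"ay":0,"az":0,"jaw":-1},{"dx":0,"dy":0,"dz":0.3,"ax":0,"ay":0,"az":0,"jaw":-1},{"dx":0,"dy":0,"dz":0.45,"ax":0,"ay":0,"az":0,"jaw":-1},{"dx":0,"dy":0,"dz":0.6,"ax":0,"ay":0,"az":0,"jaw":-1},{"dx":0,"dy":0,"dz":0.6,"ax":0,"ay":0,"az":0,"jaw":-1},{"dx":0,"dy":0,"dz":0.6,"ax":0,"ay":0,"az":0,"jaw":-1}]'
```

```text
clock: 10.45
tcp_pos: [0.5585, 0.036, 0.0903]
eef_rot: [0.001, 0.097, 0.995, -0.0]
wrist_force: [-4.9, -5.5, 10.5]
opening: 0.0129
gripper_force: 42.3
```

```bash
python3 -m inch '[{"dx":0,"dy":0,"dz":0.06,"ax":0,"ay":0,"az":0,"jaw":-1},{"dx":0,"dy":0,"dz":0.06,"ax":0,"ay":0,"az":0.08,"jaw":-1},{"dx":0,"dy":0,"dz":0.06,"ax":0,"ay":0,"az":0.16,"jaw":-1},{"dx":0,"dy":0,"dz":0.06,"ax":0,"ay":0,"az":0.24,"jaw":-1},{"dx":0,"dy":0,"dz":0.06,"ax":0,"ay":0,"az":0.32,"jaw":-1},{"dx":0,"dy":0,"dz":0.06,"ax":0,"ay":0,"az":0.4,"jaw":-1},{"dx":0,"dy":0,"dz":0.06,"ax":0,"ay":0,"az":0.4,"jaw":-1}]'; python3 -c "
from h import *
s=env.state();print(s['wrist_torque'])"
```

```text
clock: 11.15
tcp_pos: [0.5585, 0.0359, 0.0897]
eef_rot: [0.001, 0.294, 0.956, -0.0]
wrist_force: [-4.2, -5.6, 10.4]
opening: 0.0133
gripper_force: 42.5
[-0.9782  0.8619 -0.0257]
```

```bash
python3 -m inch '[{"dx":0,"dy":0,"dz":0,"ax":0,"ay":0,"az":0.1,"jaw":-1},{"dx":0,"dy":0,"dz":0,"ax":0,"ay":0,"az":0.2,"jaw":-1},{"dx":0,"dy":0,"dz":0,"ax":0,"ay":0,"az":0.3,"jaw":-1},{"dx":0,"dy":0,"dz":0,"ax":0,"ay":0,"az":0.4,"jaw":-1},{"dx":0,"dy":0,"dz":0,"ax":0,"ay":0,"az":0.5,"jaw":-1},{"dx":0,"dy":0,"dz":0,"ax":0,"ay":0,"az":0.6,"jaw":-1},{"dx":0,"dy":0,"dz":0,"ax":0,"ay":0,"az":0.7,"jaw":-1},{"dx":0,"dy":0,"dz":0,"ax":0,"ay":0,"az":0.8,"jaw":-1},{"dx":0,"dy":0,"dz":0,"ax":0,"ay":0,"az":0.9,"jaw":-1},{"dx":0,"dy":0,"dz":0,"ax":0,"ay":0,"az":1,"jaw":-1},{"dx":0,"dy":0,"dz":0,"ax":0,"ay":0,"az":1.05,"jaw":-1},{"dx":0,"dy":0,"dz":0,"ax":0,"ay":0,"az":1.05,"jaw":-1}]'; python3 -c "
from h import *
s=env.state();print(s['wrist_torque'])"
```

```text
clock: 12.35
tcp_pos: [0.5585, 0.0357, 0.0897]
eef_rot: [0.001, 0.733, 0.68, -0.0]
wrist_force: [-5.0, -6.4, 9.7]
opening: 0.0134
gripper_force: 42.5
[-1.3493  0.9815 -0.0034]
```

Now in small steps towards the hard stop, watching the torque.

```bash
for k in 1; do python3 -m inch '[{"dx":0,"dy":0,"dz":0,"ax":0,"ay":0,"az":0.04,"jaw":-1},{"dx":0,"dy":0,"dz":0,"ax":0,"ay":0,"az":0.08,"jaw":-1},{"dx":0,"dy":0,"dz":0,"ax":0,"ay":0,"az":0.08,"jaw":-1}]'; done; python3 -c "
from h import *
s=env.state();print(s['wrist_torque'])"
python3 -m inch '[{"dx":0,"dy":0,"dz":0,"ax":0,"ay":0,"az":0.03,"jaw":-1},{"dx":0,"dy":0,"dz":0,"ax":0,"ay":0,"az":0.06,"jaw":-1},{"dx":0,"dy":0,"dz":0,"ax":0,"ay":0,"az":0.06,"jaw":-1}]';  python3 -c "
from h import *
s=env.state();print(s['wrist_torque'])"
```

```text
clock: 12.65
tcp_pos: [0.5585, 0.0357, 0.0897]
eef_rot: [0.001, 0.76, 0.65, -0.0]
wrist_force: [-5.6, -6.6, 9.4]
opening: 0.0131
gripper_force: 42.5
[-1.4121  0.9915 -0.0477]
clock: 12.95
tcp_pos: [0.5585, 0.0357, 0.0897]
eef_rot: [0.001, 0.779, 0.627, -0.0]
wrist_force: [-5.4, -7.4, 9.1]
opening: 0.0133
gripper_force: 42.5
[-1.3702  1.0384 -0.035 ]
```

```bash
python3 -m inch '[{"dx":0,"dy":0,"dz":0,"ax":0,"ay":0,"az":0.03,"jaw":-1},{"dx":0,"dy":0,"dz":0,"ax":0,"ay":0,"az":0.05,"jaw":-1},{"dx":0,"dy":0,"dz":0,"ax":0,"ay":0,"az":0.05,"jaw":-1}]'; python3 -c "
from h import *
s=env.state();print(s['wrist_torque'])"
python3 -m inch '[{"dx":0,"dy":0,"dz":0,"ax":0,"ay":0,"az":0.03,"jaw":-1},{"dx":0,"dy":0,"dz":0,"ax":0,"ay":0,"az":0.05,"jaw":-1},{"dx":0,"dy":0,"dz":0,"ax":0,"ay":0,"az":0.05,"jaw":-1}]';  python3 -c "
from h import *
s=env.state();print(s['wrist_torque'])"
```

```text
clock: 13.25
tcp_pos: [0.5585, 0.0356, 0.0897]
eef_rot: [0.001, 0.794, 0.608, 0.0]
wrist_force: [-5.7, -7.8, 10.0]
opening: 0.0134
gripper_force: 42.5
[-1.4328  1.0074 -0.0428]
clock: 13.55
tcp_pos: [0.5585, 0.0356, 0.0897]
eef_rot: [0.001, 0.809, 0.588, 0.0]
wrist_force: [-4.7, -7.1, 9.8]
opening: 0.0132
gripper_force: 42.5
[-1.4431  1.0496 -0.0441]
```

```bash
python3 -m inch '[{"dx":0,"dy":0,"dz":0,"ax":0,"ay":0,"az":0.03,"jaw":-1},{"dx":0,"dy":0,"dz":0,"ax":0,"ay":0,"az":0.05,"jaw":-1},{"dx":0,"dy":0,"dz":0,"ax":0,"ay":0,"az":0.05,"jaw":-1}]'; python3 -c "
from h import *
s=env.state();print(s['wrist_torque'])"
python3 -m inch '[{"dx":0,"dy":0,"dz":0,"ax":0,"ay":0,"az":0.03,"jaw":-1},{"dx":0,"dy":0,"dz":0,"ax":0,"ay":0,"az":0.05,"jaw":-1},{"dx":0,"dy":0,"dz":0,"ax":0,"ay":0,"az":0.05,"jaw":-1}]';  python3 -c "
from h import *
s=env.state();print(s['wrist_torque'],s['qpos'])"
```

```text
clock: 13.85
tcp_pos: [0.5584, 0.0357, 0.0897]
eef_rot: [0.001, 0.823, 0.567, 0.0]
wrist_force: [-5.7, -8.4, 9.3]
opening: 0.0134
gripper_force: 42.5
[-1.4158  1.0806 -0.0192]
clock: 14.15
tcp_pos: [0.5584, 0.0356, 0.0897]
eef_rot: [0.001, 0.837, 0.547, 0.0]
wrist_force: [-5.8, -7.7, 9.9]
opening: 0.0131
gripper_force: 42.5
[-1.4761  1.0689  0.1505] [-0.073   0.2068  1.6659 -0.0018  1.2675  0.3413]
```

```bash
python3 -m inch '[{"dx":0,"dy":0,"dz":0,"ax":0,"ay":0,"az":0.03,"jaw":-1},{"dx":0,"dy":0,"dz":0,"ax":0,"ay":0,"az":0.03,"jaw":-1},{"dx":0,"dy":0,"dz":0,"ax":0,"ay":0,"az":0.03,"jaw":-1}]'; python3 -c "
from h import *
s=env.state();print(s['wrist_torque'],s['qpos'][5])"
```

```text
clock: 14.45
tcp_pos: [0.5585, 0.0356, 0.0897]
eef_rot: [0.001, 0.845, 0.535, 0.0]
wrist_force: [-4.8, -7.5, 9.5]
opening: 0.0132
gripper_force: 44.0
[-1.5272  0.9663  0.6852] 0.37025408003911453
```

The hard stop is felt. I back off about 0.1 rad to the notch, ease up so it springs in, and check that it holds.

```bash
python3 -m inch '[{"dx":0,"dy":0,"dz":0,"ax":0,"ay":0,"az":-0.06,"jaw":-1},{"dx":0,"dy":0,"dz":0,"ax":0,"ay":0,"az":-0.12,"jaw":-1},{"dx":0,"dy":0,"dz":0,"ax":0,"ay":0,"az":-0.13,"jaw":-1},{"dx":0,"dy":0,"dz":-0.2,"ax":0,"ay":0,"az":-0.13,"jaw":-1},{"dx":0,"dy":0,"dz":-0.4,"ax":0,"ay":0,"az":-0.13,"jaw":-1},{"dx":0,"dy":0,"dz":-0.5,"ax":0,"ay":0,"az":-0.13,"jaw":-1},{"dx":0,"dy":0,"dz":-0.6,"ax":0,"ay":0,"az":-0.13,"jaw":-1},{"dx":0,"dy":0,"dz":-0.6,"ax":0,"ay":0,"az":-0.13,"jaw":-1},{"dx":0,"dy":0,"dz":-0.6,"ax":0,"ay":0,"az":-0.13,"jaw":-1}]'; python3 -c "
from h import *
s=env.state();print(s['wrist_torque'],s['qpos'][5])"
```

```text
clock: 15.35
tcp_pos: [0.5583, 0.0356, 0.095]
eef_rot: [0.001, 0.809, 0.588, -0.0]
wrist_force: [-2.4, -7.2, 0.3]
opening: 0.0132
gripper_force: 41.3
[-1.5194  0.3004  0.0911] 0.24060184624432365
```

```bash
python3 -m inch '[{"dx":0,"dy":0,"dz":0,"ax":0,"ay":0,"az":0,"jaw":0},{"dx":0,"dy":0,"dz":0,"ax":0,"ay":0,"az":0,"jaw":0.2},{"dx":0,"dy":0,"dz":0,"ax":0,"ay":0,"az":0,"jaw":0.2},{"dx":0,"dy":0,"dz":0,"ax":0,"ay":0,"az":0,"jaw":0.2},{"dx":0,"dy":0,"dz":-4,"ax":0,"ay":0,"az":0,"jaw":0.2},{"dx":0,"dy":0,"dz":-8,"ax":0,"ay":0,"az":0,"jaw":0.2},{"dx":0,"dy":0,"dz":-12,"ax":0,"ay":0,"az":0,"jaw":0.2},{"dx":0,"dy":-3,"dz":-16,"ax":0,"ay":0,"az":0,"jaw":0.2},{"dx":-4,"dy":-3,"dz":-18,"ax":0,"ay":0,"az":0,"jaw":1},{"dx":-6,"dy":0,"dz":-18,"ax":0,"ay":0,"az":0,"jaw":1},{"dx":-6,"dy":0,"dz":-18,"ax":0,"ay":0,"az":0,"jaw":1},{"dx":-6,"dy":0,"dz":-18,"ax":0,"ay":0,"az":0,"jaw":1},{"dx":-6,"dy":0,"dz":-18,"ax":0,"ay":0,"az":0,"jaw":1}]'
python3 - <<'E'
from h import *
im,d=vision.get_image('wrist'); P=pts('wrist',d); cv2.imwrite('pics/w4.png',im)
U=np.stack([P[...,0]-O[0],P[...,1]-O[1]],-1); c,s=np.cos(YAW),np.sin(YAW)
ux=c*U[...,0]+s*U[...,1]; uy=-s*U[...,0]+c*U[...,1]; z=P[...,2]
near=(np.hypot(ux,uy)<.05)
for lo,hi in [(.07,.08),(.084,.1),(.108,.14)]:
    m=near&(z>lo)&(z<hi); print(lo,m.sum())
    if m.sum()<20: continue
    q=np.stack([ux[m],uy[m]],1); w,V=np.linalg.eigh(np.cov(q.T)); v=V[:,1]
    print(np.median(z[m]),q.mean(0),'turn',(-np.arctan2(v[1],v[0]))%np.pi)
E
```

```text
clock: 16.65
tcp_pos: [0.5394, -0.0201, 0.274]
eef_rot: [-0.0, 0.809, 0.588, -0.0]
wrist_force: [-0.2, -0.3, 0.0]
opening: 0.0855
gripper_force: 0.0
0.07 3836
0.07553454545926544 [-0.0012  0.004 ] turn 2.5545378381840984
0.084 2714
0.09057442434938087 [0.0018 0.0013] turn 0.13098500839710248
0.108 1026
0.12031351457777772 [0.0018 0.0011] turn 1.6985576723945142
```

View pics/w4.png

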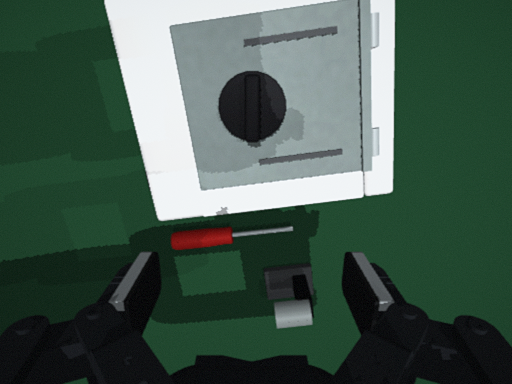

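The picture shows the cover flat and shut, with the stud at (252,106) and its wing turned across. The flange is at 90.6 mm and was at 104.6 mm, so it rests 14 mm in: locked. The screwdriver at (230,238) and the lens stand at (290,295) are undisturbed.

```bash
python3 -c "
from bench import env
print(env.hand_in())"
```

```text
the job is handed in; nothing more can be done
None
```

The cover is shut, and the stud is pushed in and locked: it rests 14 mm deep with the gripper clear, and I handed the job in at about 17 s of the 61 s allowed.

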